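# Set the missing push rivet of a tool rail

### The arm

A 6-joint arm with a two-finger parallel gripper is mounted at the origin on the work surface. World frame = base frame: x ahead of the robot, y to its left, z up, the work surface at z = 0. Lengths are in m, angles in rad, forces in N, time in s.
With the tool pointing down it reaches from about 0.275 to 0.725 m from the base axis. Payload 5.6 kg.
Tool frame: the origin (TCP) lies midway between the tips of the shut fingers; the grasp point (between the pads) lies 19 mm behind it; z points along the fingers, y is the line along which they close (so a half turn about z gives the same grasp; the last joint's range is limited). The gripper opens to 85 mm and grips with 20 to 120 N. Pads are 22 mm wide; open, the fingers measure 114 mm over their backs; the gripper's body (76 mm by 85 mm) begins 54 mm behind the grasp point. The pads swing forward as they close: fully open they stand 13 mm farther back than shut.
Start: joints at [-0.924, 0.255, 0.108, 0, -1.424, -0.285], TCP at [0.195, -0.514, 0.231] pointing down, gripper open.
Joint ranges: [-2.95, 2.95], [-1.21, 1.97], [-1.09, 1.5], [-2.87, 1.71], [-2.94, -0.07], [-3.05, 3.05]. Speed limits (rad/s): [2.57, 2.57, 3.14, 3.14, 3.14, 3.14].

### API

Orientations are given as a unit quaternion [w, x, y, z].
In Python, from workcell import arm gives the robot as it stands. The module is installed in compiled form; this text tells all that it offers.
- The arm moves only by the tool servo_tool, never from a script. Its argument "increments" is a list that holds one entry, the list of rows, each a list of 4 numbers: the shift along the tool's x, y, z in units of 60 mm (1.0 is 60 mm), then the turn about the tool's z in units of 5 degrees (1.0 is 5 degrees). A call has 1 to 8 rows; each row shifts and turns the commanded pose from where the row before left it, along the tool's axes as they then stand; what a row does not reach is not made up. A row lasts 1/8 s, in which the tool goes at most 62.5 mm and 10.7 degrees, less where a joint would pass 70% of its speed; a pose out of reach is approached as far as the arm can. A call with a number of a shift or a turn outside -1 to 1 is refused whole. A call with a gripper value outside its range is refused whole. "gripper" is the opening, from 0 (shut) to 1 (fully open), set as the call begins (left out, the last holds). The fingers move at their own pace and stop on an object; "force" is the grip in N (left out, the last holds). Time passes only in rows, so rows that do not move let the fingers close. It gives the time, the measured TCP pose, the force, the opening and the grip force at its end, in the units of the state.
- arm.get_obs(): the state, without advancing time (a new reading comes with each control period).
- arm.capture(name): name is "scene" or "side" or "wrist"; returns a dict with "frame" (384x512x3 uint8, blue, green, red), "fx", "fy", "cx", "cy" (pixels), "world_to_cam" (4x4, takes a point from world to camera coordinates). Camera axes: x right, y up, looking along -z (the intrinsics and any distortion apply to the point x, -y, -z); pixel columns grow to the right and rows downward; lengths in m; the calibration is good to about 2 mm. A picture is of the moment at which its call begins. There is no depth.
- arm.sign_off(): hands the job in; it is judged then, once.
The state is a dict: "time": time; "joint_pos": joint angles; "dq": joint speeds; "tau": joint torques, N m; "tcp_pos": TCP position; "tool_rot": TCP orientation; "force": force on the tool from outside, world axes, zero at the start; "torque": the same for the moment, N m; "width": finger opening in m; "grip_force": force on a finger pad.
Only numpy, scipy, OpenCV 4.12 (cv2) and the standard library are available. Lean on these libraries where they do the work, as an engineer would, in place of code of your own. Each camera call takes 0.05 s, during which the arm holds its last target. There are 200 camera calls.

### The job

The steel tool rail on the sprung pegboard panel lacks the push rivet at one end. Take the small-headed rivet from the wooden holder, seat it in the rail's empty hole until its head lies on the rail with the pin still up, then push the pin in flush to lock it. Press gently: the pin needs about 12 N, and pressing with more than 19 N cracks the rivet or the panel; leave the wide-headed rivet, tape, tub and screwdriver alone.

Things in the scene. Friction and masses are not known exactly. Their poses are not given: they have to be found in the camera images.
- cap (a point): Centre of the top of the black mushroom pin of the small-headed push rivet; this point moves with the pin. Its z axis is the rivet's axis, up. Pin cap: 12 mm diameter, 5 mm thick; it stands with its top 9 mm above the rivet's flange at the start (so a 4 mm gap under the cap, with an 8 mm stem). Whole rivet about 32 g.
- flange (a point): Centre of the underside of the small rivet's round flange (22 mm diameter, 5 mm thick, z axis up along the rivet). From here the shank goes 22 mm down: 10 mm diameter, tapering over its last 10 mm to 5 mm at the tip. In the holder this underside rests on the holder's top; the holes there are 14 mm wide.
- pin (a joint): How far the pin is pushed in: 0 m = up (top 9 mm above the flange top), 0.009 m = its stop, flush with the flange top. It grips by friction: it slides at about 12 N along the rivet and stays where it is left. Less than that (keep below 8 N) does not move it, so the rivet can be held by the cap, or by the flange.
- board: The pegboard panel that carries the rail, 200 x 280 x 8 mm, origin at the centre of its underside, 50 mm above the bench. It lies on springy rubber feet: when pressed it sinks straight down, the more the harder it is pressed; how soon and how far differs from start to start (from hardly at all to 15 mm at 19 N). It comes back up when let go.
- rivet: The small-headed rivet as a whole; origin and axes as flange.
- hole (a point): Centre of the mouth of the empty hole at one end of the steel tool rail, on the rail's upper face, 62 mm above the bench; z up, y along the rail towards its two 40 mm high hooks (nearest 80 mm away) and the already set rivet at the other end. 11.5 mm wide, it goes through the rail (4 mm thick, 36 mm wide) and the panel (8 mm), with 46 mm of free space below.
- holder: Fixed block of light wood, 60 x 120 x 34 mm, origin at the centre of its underside; its two rivet places lie 30 mm either side of the centre along its y axis, one with the small-headed, the other with the wide-headed rivet.
- wide_flange (a point): Centre of the underside of the flange of the wide-headed rivet (flange 30 mm, cap 18 mm), which is too thick for the hole. Bystander, stays in the holder.
- tape: Roll of blue tape lying flat, 90 mm diameter, 24 mm high, origin at the centre of its underside. Bystander.
- tub: White plastic jar, 96 mm diameter, 80 mm high, origin at the centre of its underside. Bystander.
- driver_grip (a point): Middle of the handle of a screwdriver lying on the bench, its x axis along the tool to the tip. Bystander.
Not all that is in view belongs to the job. What is shaped like the rivet but blue or green is not meant.

How it is judged:
By the outcome, as a careful person would: the job done as asked, in the order asked, and still so for the second after the job is handed in, with the robot touching nothing.
It also fails if it takes over 48 s, if anything falls off the work surface, if the arm or the gripper's body presses on something with over 40 N, if the wrist force passes 120 N, or if a joint passes its speed limit or range.

## Working session

There is one attempt and no reset: what is moved stays moved. The work goes in short steps, Python scripts to look and compute and a tool call to move; the robot and the scene stay as the last step left them, time stands still between calls to the robot, and variables do not carry over. Pictures are saved under pics/ and viewed, at most 10 in all, crops included, and the job is handed in when it is done.

Besides the shell and the picture viewer there is one more tool, called as name(argument=value, ...) on one line, values as JSON. servo_tool: Moves the arm, as the interface text tells. Shifts and turns lie within -1 to 1; 1 stands for 60 mm of shift or 5 degrees of turn. Its arguments: {"type":"object","properties":{"increments":{"type":"array"},"gripper":{"type":"number"},"force":{"type":"number"}},"required":["increments"]}

```bash
mkdir -p pics; cat > h.py <<'E'
import numpy as np, cv2
from workcell import arm
def snap(n,f):
    c=arm.capture(n); cv2.imwrite(f'pics/{f}.png',c['frame']); np.savez(f'pics/{f}.npz',**c); return c
def load(f): return dict(np.load(f'pics/{f}.npz'))
def ray(c,u,v):
    T=np.array(c['world_to_cam']); R=T[:3,:3]; o=-R.T@T[:3,3]
    d=R.T@np.array([(u-c['cx'])/c['fx'],-(v-c['cy'])/c['fy'],-1.]); return o,d/np.linalg.norm(d)
def onz(c,u,v,z):
    o,d=ray(c,u,v); return o+d*(z-o[2])/d[2]
def proj(c,p):
    T=np.array(c['world_to_cam']); q=T[:3,:3]@np.array(p)+T[:3,3]
    return c['cx']+c['fx']*q[0]/-q[2], c['cy']-c['fy']*q[1]/-q[2]
def tri(*r):
    A=sum(np.eye(3)-np.outer(d,d) for o,d in r); b=sum((np.eye(3)-np.outer(d,d))@o for o,d in r)
    return np.linalg.solve(A,b)
E
python3 - <<'E'
from h import *
cs=[snap(n,n+'0') for n in('scene','side','wrist')]
for c in cs: print({k:v for k,v in c.items() if k!='frame'})
o=arm.get_obs(); print(o)
cv2.imwrite('pics/m.png',np.vstack([np.hstack([cs[0]['frame'],cs[1]['frame']])])[:, :])
E
```

```text
{'fx': 369.51282497406646, 'fy': 369.51282497406646, 'cx': 255.04821525375115, 'cy': 191.04880401769418, 'world_to_cam': array([[ 0.07620313,  0.99701119,  0.01271893, -0.00254937],
       [-0.63521109,  0.0387098 ,  0.77136789,  0.27007233],
       [ 0.76857007, -0.06685985,  0.63626237, -1.16256416],
       [ 0.        ,  0.        ,  0.        ,  1.        ]])}
{'fx': 432.0267250083223, 'fy': 432.0267250083223, 'cx': 256.8202462907464, 'cy': 191.27152308657753, 'world_to_cam': array([[ 9.84780225e-01, -1.73804204e-01,  8.68494756e-05,
        -5.57229875e-01],
       [ 1.16161231e-01,  6.58544818e-01,  7.43522219e-01,
        -8.79738925e-02],
       [-1.29284482e-01, -7.32195890e-01,  6.68711224e-01,
        -8.64688262e-01],
       [ 0.00000000e+00,  0.00000000e+00,  0.00000000e+00,
         1.00000000e+00]])}
{'fx': 315.01995364201656, 'fy': 315.01995364201656, 'cx': 255.85474826420122, 'cy': 189.70954074147997, 'world_to_cam': array([[-0.35330499,  0.93550536,  0.00230332,  0.54906867],
       [-0.89232612, -0.33625638, -0.30114075,  0.04012545],
       [-0.28094428, -0.10844984,  0.95357692, -0.38056106],
       [ 0.        ,  0.        ,  0.        ,  1.        ]])}
{'time': 0.15, 'joint_pos': array([-9.24402952e-01,  2.55628898e-01,  1.07300841e-01, -3.36364422e-04,
       -1.42388557e+00, -2.84602909e-01]), 'dq': array([ 0.00218802, -0.00268153,  0.004769  ,  0.00255335,  0.0002833 ,
        0.0004475 ]), 'tau': array([ 2.81100813e-05, -3.86938977e+01,  2.38082689e+01,  5.36658347e+00,
       -4.52317836e-03, -2.78215659e-06]), 'tcp_pos': array([ 0.19458746, -0.51403841,  0.23059647]), 'tool_rot': array([-1.69437446e-04, -1.79885890e-01,  9.83687215e-01,  7.07918684e-04]), 'force': array([-0.51961141,  0.42071697, -0.06586005]), 'torque': array([-0.01139797, -0.00333173,  0.02682933]), 'grip_force': 0.0, 'width': 0.08552604538019666}
```

View pics/scene0.png

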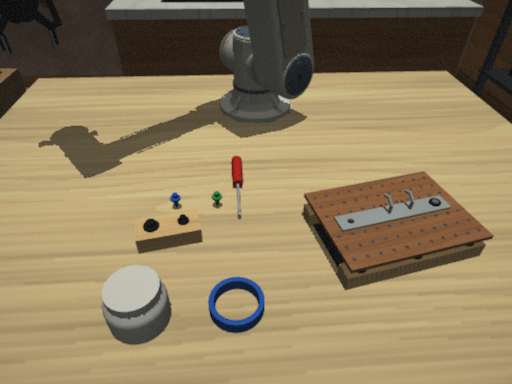

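View pics/side0.png

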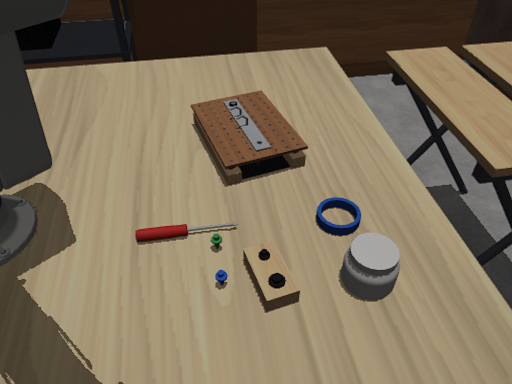

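The scene picture shows the holder at (168,230): the small rivet is at (183,219) and the wide one at (151,225). The empty hole is at (350,221). In the side picture the small rivet is at (264,254) and the hole at about (260,143).

```bash
python3 - <<'E'
from h import *
a,b=load('scene0'),load('side0')
def crop(c,u,v,r=26,s=8):
    f=c['frame'][v-r:v+r,u-r:u+r]; return cv2.resize(f,(380,380),interpolation=cv2.INTER_NEAREST)
cv2.imwrite('pics/crops.png',np.hstack([crop(a,183,219,16),crop(b,264,254,16)]))
for n,c,pts in(('scene',a,[(183,219),(151,225),(350,221)]),('side',b,[(264,254),(277,281),(260,143)])):
    for (u,v) in pts:
        g=c['frame'].max(2)[v-14:v+15,u-14:u+15]
        m=(g<70).astype(np.uint8); k,l,st,ce=cv2.connectedComponentsWithStats(m)
        for i in range(1,k):
            if st[i,4]>3: print(n,(u,v),ce[i]+[u-14,v-14],st[i])
for nm,p,q in(('small',(183,219),(264,254)),('wide',(151,225),(277,281)),('hole',(350,221),(260,143))):
    print(nm,tri(ray(a,*p),ray(b,*q)),onz(a,*p,.045),onz(b,*q,.045),onz(a,*p,.062),onz(b,*q,.062))
E
```

```text
scene (183, 219) [176.         205.71428571] [6 0 3 3 7]
scene (183, 219) [182.65384615 219.65384615] [ 9 10 11 10 78]
scene (151, 225) [150.68027211 225.2585034 ] [  7   8  15  13 147]
scene (151, 225) [159.75 238.75] [22 27  3  2  4]
scene (350, 221) [350.42857143 220.85714286] [12 13  6  3 14]
side (264, 254) [263.91397849 254.51612903] [ 9  9 11 11 93]
side (264, 254) [250.25 267.25] [ 0 26  2  3  4]
side (277, 281) [276.37113402 280.27835052] [  5   6  17  15 194]
side (277, 281) [289.         294.66666667] [23 27  6  2  9]
side (260, 143) [259.    142.375] [11 13  5  2  8]
side (260, 143) [263.86666667 148.66666667] [11 18 14  4 15]
side (260, 143) [269.90909091 156.40909091] [17 26 12  3 22]
small [ 0.54701382 -0.17817819  0.03938641] [ 0.55214052 -0.17667647  0.045     ] [ 0.54644942 -0.18356179  0.045     ] [ 0.57007424 -0.17349476  0.062     ] [ 0.54363053 -0.19743226  0.062     ]
wide [ 0.55781061 -0.23774637  0.03705068] [ 0.5645211 -0.234452   0.045    ] [ 0.55711823 -0.24487359  0.045     ] [ 0.58202211 -0.22925101  0.062     ] [ 0.5539964  -0.25700308  0.062     ]
hole [0.59548087 0.12936653 0.0616337 ] [0.57746934 0.13809038 0.045     ] [0.60002077 0.15039057 0.045     ] [0.5945178  0.13027085 0.062     ] [0.5956807  0.12703734 0.062     ]
```

View pics/crops.png

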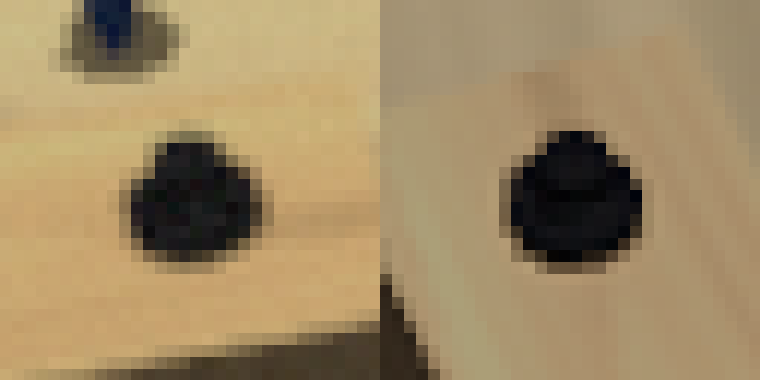

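```bash
cat >> h.py <<'E'
from scipy.spatial.transform import Rotation as Ro
def tool():
    o=arm.get_obs(); q=o['tool_rot']; return o['tcp_pos'],Ro.from_quat(np.r_[q[1:],q[0]]).as_matrix(),o
def units(p):
    t,R,_=tool(); return R.T@(np.array(p)-t)/.06
E
python3 - <<'E'
from h import *
a,b,w=load('scene0'),load('side0'),load('wrist0')
t,R,_=tool(); T=w['world_to_cam']; c=-T[:3,:3].T@T[:3,3]
print('cam in tool',R.T@(c-t),'look',R.T@-T[2,:3],R)
print('units',units([.547,-.178,.20]))
print('hole',tri(ray(a,350.4,220.9),ray(b,259,142.4)))
for n,c in(('scene',a),('side',b)): print(proj(c,[.547,-.178,.0455]))
print(onz(a,436,202,.066))
E
```

```text
cam in tool [ 7.67766535e-02 -3.79877141e-05 -1.43110672e-01] look [-3.01217897e-01  6.17946008e-04  9.53555136e-01] [[-9.35282076e-01 -3.53902660e-01 -5.88036064e-04]
 [-3.53903139e-01  9.35281131e-01  1.33178231e-03]
 [ 7.86577346e-05  1.45369993e-03 -9.99998940e-01]]
units [-7.47554313  3.15876954  0.51394553]
hole [0.59393736 0.13113654 0.06131595]
(np.float64(182.4657944341359), np.float64(216.962051239897))
(np.float64(263.72799667787405), np.float64(251.4058426333975))
[0.5574194  0.30923263 0.066     ]
```

servo_tool(increments=[[[-0.93,0.4,0.06,0],[-0.93,0.4,0.06,0],[-0.93,0.4,0.06,0],[-0.93,0.4,0.06,0],[-0.93,0.4,0.06,0],[-0.93,0.39,0.06,0],[-0.93,0.39,0.06,0],[-0.93,0.38,0.06,0]]], gripper=0.4)

```text
time: 1.15
tcp_pos: [0.5462, -0.1774, 0.2023]
tool_rot: [-0.0, -0.18, 0.984, 0.0]
force: [0.5, -1.0, 0.6]
width: 0.034
grip_force: 0.0
```

servo_tool(increments=[[[0,0,0,0],[0,0,0,0]]])

```text
time: 1.4
tcp_pos: [0.5448, -0.179, 0.2021]
tool_rot: [-0.001, -0.18, 0.984, 0.0]
force: [-0.0, 1.0, -0.6]
width: 0.0343
grip_force: 0.0
```

```bash
python3 - <<'E'
from h import *
c=snap('wrist','wrist1'); print(tool()[0],tool()[2]['width'],proj(c,[.547,-.178,.048]),units([.547,-.178,.0405]))
E
```

```text
[ 0.54454477 -0.1795157   0.20246511] 0.03401646211733406 (np.float64(255.90838311128635), np.float64(175.44913839834086)) [-0.04839617  0.00901745  2.69939796]
```

View pics/wrist1.png

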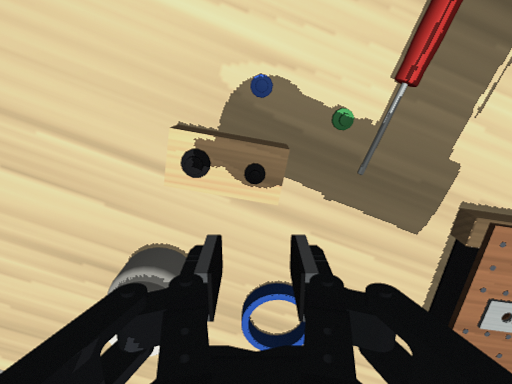

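The wrist view shows the small rivet at (255,174), almost exactly where it was predicted. The wide rivet is at (195,163), and the pads are centred on column 256.

```bash
python3 - <<'E'
from h import *
c=load('wrist1'); g=c['frame'].max(2)[155:195,235:275]
for th in(30,40,50):
    k,l,st,ce=cv2.connectedComponentsWithStats((g<th).astype(np.uint8))
    i=1+st[1:,4].argmax(); u,v=ce[i]+[235,155]; p=onz(c,u,v,.041); print(th,u,v,st[i],p,units([*p[:2],.0405]))
print(proj(c,tool()[0]), 'pads', 'rivet pred', proj(c,[.547,-.178,.041]))
E
```

```text
30 254.4984326018809 173.41692789968653 [ 10   9  20  20 319] [ 0.54727568 -0.17939009  0.041     ] [-0.04450357 -0.01427901  2.69939841]
40 254.43730886850153 173.40978593272172 [ 10   9  20  20 327] [ 0.54729035 -0.17944967  0.041     ] [-0.04438135 -0.01529428  2.69939841]
50 254.44610778443115 173.42215568862275 [ 10   8  20  21 334] [ 0.54729915 -0.17943698  0.041     ] [-0.0445933  -0.01514831  2.69939832]
(np.float64(255.15703320208016), np.float64(248.59893555533696)) pads rivet pred (np.float64(255.90070759122102), np.float64(173.64424871777285))
```

servo_tool(increments=[[[-0.045,-0.01,0.8,0],[0,0,0.8,0],[0,0,0.6,0],[0,0,0.2,0],[0,0,0,0],[0,0,0,0]]])

```text
time: 2.2
tcp_pos: [0.549, -0.1792, 0.0605]
tool_rot: [0.002, -0.18, 0.984, -0.001]
force: [-0.4, -0.4, 0.7]
width: 0.0345
grip_force: 0.0
```

```bash
python3 - <<'E'
from h import *
c=snap('wrist','wrist2'); print(tool()[0],units([.547,-.179,.041]))
E
```

```text
[ 0.54900832 -0.1790399   0.06041791] [0.03203581 0.01303311 0.32351548]
```

View pics/wrist2.png

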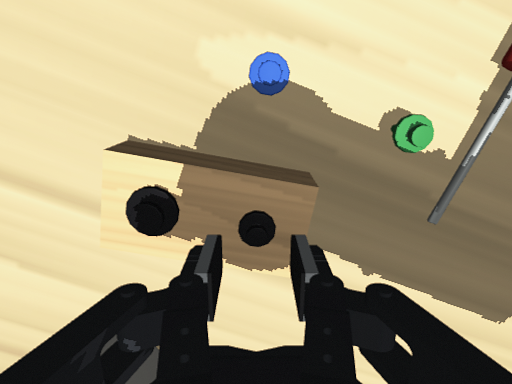

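```bash
python3 - <<'E'
from h import *
c=load('wrist2'); g=c['frame'].max(2)[208:250,236:278]
k,l,st,ce=cv2.connectedComponentsWithStats((g<40).astype(np.uint8))
i=1+st[1:,4].argmax(); u,v=ce[i]+[236,208]; print(u,v,st[i],onz(c,u,v,.041), onz(c,257,235,.048), units(onz(c,u,v,.041)))
print(proj(c,[.547,-.179,.048]),proj(c,[.547,-.179,.039]))
E
```

```text
256.51084812623276 228.2938856015779 [   3    3   36   36 1014] [ 0.5465368  -0.17981147  0.041     ] [ 0.54715624 -0.17929843  0.048     ] [0.04404255 0.00311607 0.32349698]
(np.float64(257.615943409959), np.float64(234.93213374305594)) (np.float64(257.552051060939), np.float64(227.9747460411179))
```

Consistent: the rivet is at about (0.547, -0.179). Next I descend and grip the cap gently.

servo_tool(increments=[[[0.035,0,0.16,0],[0,0,0.15,0],[0,0,0.0,0],[0,0,0,0]]])

```text
time: 2.75
tcp_pos: [0.5459, -0.1794, 0.0398]
tool_rot: [-0.0, -0.18, 0.984, -0.0]
force: [0.6, -0.9, 0.9]
width: 0.0341
grip_force: 0.0
```

servo_tool(increments=[[[0,0,0,0],[0,0,0,0],[0,0,0,0],[0,0,0,0],[0,0,0,0]]], gripper=0, force=30)

```text
time: 3.38
tcp_pos: [0.5461, -0.1794, 0.0402]
tool_rot: [0.0, -0.18, 0.984, -0.0]
force: [0.5, -0.0, 2.6]
width: 0.0092
grip_force: 29.3
```

servo_tool(increments=[[[0,0,-0.2,0],[0,0,-0.6,0],[0,0,-0.8,0],[0,0,-0.4,0],[0,0,0,0],[0,0,0,0]]])

```text
time: 4.12
tcp_pos: [0.5453, -0.1792, 0.1593]
tool_rot: [-0.001, -0.18, 0.984, 0.0]
force: [0.5, -0.4, -0.1]
width: 0.0089
grip_force: 29.3
```

```bash
python3 - <<'E'
from h import *
a=snap('scene','scene2');b=snap('side','side2');c=snap('wrist','wrist3')
t,R,o=tool(); print(t,o['width'],o['grip_force'],o['force'])
out=[]
for x,r in((a,30),(b,30),(c,60)):
    u,v=[int(round(k)) for k in proj(x,t)]
    print(u,v); out.append(cv2.resize(x['frame'][v-r:v+r,u-r:u+r],(266,266),interpolation=cv2.INTER_NEAREST))
cv2.imwrite('pics/hold.png',np.hstack(out))
E
```

```text
[ 0.54518353 -0.17929124  0.15874917] 0.009354311297431441 29.318333566188812 [ 0.28684677  0.34717555 -0.7928935 ]
174 168
264 207
256 249
```

View pics/hold.png

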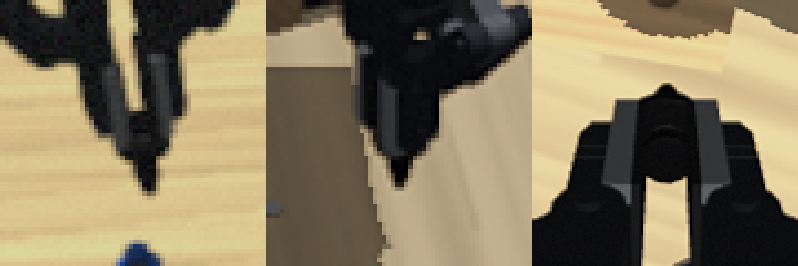

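```bash
python3 - <<'E'
from h import *
a,b,c=load('scene2'),load('side2'),load('wrist3')
t,R,o=tool()
ra,rb=ray(a,177.4,180.4),ray(b,264.1,218.2)
p=tri(ra,rb); print('tip',p,R.T@(p-t))
# wrist: shank tip front and cap
for (u,v) in ((666,90),(666,160)):
    u=256-60+(u-532)*120/266; v=249-60+v*120/266; print(u,v)
    for z in(.131,.153,.158,.167): q=R.T@(onz(c,u,v,z)-t); print(z,q*1000)
E
```

```text
tip [ 0.54602413 -0.17795285  0.13160263] [-0.00131497  0.0009231   0.02714501]
256.4511278195489 229.6015037593985
0.131 [-1.92936465  0.40652461 27.74579621]
0.153 [8.20038771 0.35161072 5.76624641]
0.158 [10.50260415  0.3391303   0.77089418]
0.167 [14.64659375  0.31666553 -8.22073982]
256.4511278195489 261.18045112781954
0.131 [-23.04650849   0.4040785   27.70290505]
0.153 [-10.20116804   0.34947918   5.7288709 ]
0.158 [-7.28177248  0.33707024  0.73477223]
0.167 [-2.02686048  0.31473416 -8.25460538]
```

The rivet is held upright by its cap: the tip is 27 mm below the TCP and within about 1 mm of the tool axis. Moving over to the hole.

```bash
python3 - <<'E'
from h import *
t,R,_=tool(); print(units([.5935,.131,.158]))
E
```

```text
[-2.58329254  4.55188897  0.01247305]
```

servo_tool(increments=[[[-0.3,0.5,0,0],[-0.46,0.82,0,0],[-0.46,0.82,0,0],[-0.46,0.82,0,0],[-0.4,0.7,0,0],[-0.3,0.54,0,0],[-0.2,0.35,0,0],[0,0,0,0]]])

```text
time: 5.28
tcp_pos: [0.5939, 0.1318, 0.1591]
tool_rot: [-0.001, -0.181, 0.984, -0.0]
force: [-0.1, -0.6, -0.1]
width: 0.0092
grip_force: 29.3
```

servo_tool(increments=[[[0,0,0,0],[0,0,0,0],[0,0,0,0]]])

```text
time: 5.65
tcp_pos: [0.594, 0.1299, 0.1601]
tool_rot: [0.0, -0.179, 0.984, -0.0]
force: [-0.2, 0.2, -0.4]
width: 0.0087
grip_force: 29.3
```

```bash
python3 - <<'E'
from h import *
c=snap('wrist','wrist4'); t,R,o=tool(); print(t,o['width'],o['grip_force'])
print('tcp',proj(c,t),'hole pred',proj(c,[.594,.131,.062]),'tip pred',proj(c,t+R@[-.001,.0004,.0274]))
E
```

```text
[0.59402121 0.13003407 0.16006896] 0.009261013887781135 29.314254820346832
tcp (np.float64(256.1837357309765), np.float64(249.13630290258448)) hole pred (np.float64(257.1247318253627), np.float64(190.79985529240884)) tip pred (np.float64(256.7888327065375), np.float64(228.34382320929535))
```

View pics/wrist4.png

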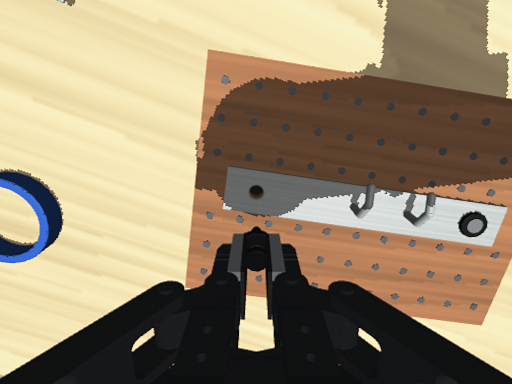

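The hole is at (256.5,191.5), within a pixel of the prediction, and the rivet tip is just above the finger tips at (257,228).

```bash
cat >> h.py <<'E'
def hole(c,u0,v0,r=11):
    g=c['frame'].max(2)[v0-r:v0+r,u0-r:u0+r]
    k,l,st,ce=cv2.connectedComponentsWithStats((g<60).astype(np.uint8)); i=1+st[1:,4].argmax()
    x,y,w,h,_=st[i]; return ce[i]+[u0-r,v0-r],(x+u0-r+(w-1)/2,y+v0-r+(h-1)/2),st[i]
E
python3 - <<'E'
from h import *
c=load('wrist4'); ce,bc,st=hole(c,257,191); print(ce,bc,st)
t,R,_=tool()
p=onz(c,*bc,.062); print(p, 'hole in tool mm',R.T@(p-t)*1000)
f=c['frame'].max(2)
print(f[222:240,248:266])
E
```

```text
[256.04651163 190.92248062] (np.float64(256.0), np.float64(191.0)) [  4   5  13  13 129]
[0.59447663 0.13021313 0.062     ] hole in tool mm [-4.70611781e-01  5.76705556e-03  9.80690549e+01]
[[181 181 181 181 181 181 179 178 178 178 178 177 175 176 174 176 180 124]
 [182 181 181 181 181 180 181 182 183 183 182 181 181 181 181 181 135  95]
 [181 181 180 181 181 181 182 182 183 183 182 182 181 183 184 185 178 142]
 [183 183 183 183 182 183 185 188 189 188 185 182 182 182 181 182 185 159]
 [186 185 185 186 188 194 152 105  97  94 167 191 185 182 181 182 183 181]
 [189 189 189 192 172 119  61  26  17  15  71 137 181 186 180 177 177 179]
 [192 193 195 200 139  43  10   6   6   7   4  48 135 178 178 172 171 172]
 [194 196 200 148  63   8   8   8   8   8   8   6  65 170 191 182 178 175]
 [199 204 163  79   9  10  11   9  12   8  11  10  12  86 120 148 183 192]
 [111  98  67  24   7  10   9   9  11  13  10   9   8  16  36  60  91 146]
 [ 28   6   8  11  10   9  14  10  12  12  10   8   8   8  10   5  11  55]
 [  7  10  12  16  18  19  20  23  19  18  18  17  12  11  10  11   6   7]
 [  9  17  23  21  22  23  22  24  24  26  26  26  27  28  26  27  23  17]
 [ 18  21  23  20  19  18  18  23  20  21  23  21  22  25  22  25  28  21]
 [ 21  21  19  18  17  19  17  18  19  19  19  19  18  18  20  20  21  16]
 [ 19  18  20  17  18  17  18  19  16  20  18  20  18  19  19  18  19  14]
 [ 16  17  20  17  16  19  19  15  18  21  16  17  18  16  20  19  20  16]
 [ 18  17  18  18  19  19  20  20  19  18  19  18  18  20  17  20  20  16]]
```

servo_tool(increments=[[[0.02,-0.005,0.3,0],[0,0,0.4,0],[0,0,0.25,0],[0,0,0.05,0],[0,0,0,0],[0,0,0,0]]])

```text
time: 6.45
tcp_pos: [0.5936, 0.1302, 0.1009]
tool_rot: [0.001, -0.18, 0.984, 0.0]
force: [-0.3, 0.5, 0.2]
width: 0.0089
grip_force: 29.3
```

```bash
python3 - <<'E'
from h import *
c=snap('wrist','wrist5'); a=snap('scene','scene5'); b=snap('side','side5'); t,R,o=tool(); print(t,o['force'])
print('hole pred',proj(c,[.5945,.1302,.062]))
f=lambda x,u,v,r:cv2.resize(x['frame'][v-r:v+r,u-r:u+r],(266,266),interpolation=cv2.INTER_NEAREST)
U=lambda x,p:[int(round(k)) for k in proj(x,p)]
h=[.5945,.1302,.07]
print(U(a,h),U(b,h),U(c,h))
cv2.imwrite('pics/near.png',np.hstack([f(a,*U(a,h),20),f(b,*U(b,h),20),f(c,*U(c,h),30)]))
E
```

```text
[0.59330399 0.13015361 0.10051134] [-0.99067227 -0.74043401 -1.04253741]
hole pred (np.float64(255.3805364061553), np.float64(220.25057070780235))
[351, 218] [259, 139] [255, 226]
```

View pics/near.png

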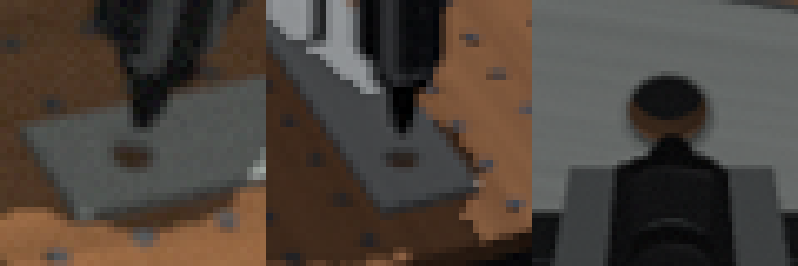

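```bash
python3 - <<'E'
from h import *
a,b,c=load('scene5'),load('side5'),load('wrist5'); t,R,_=tool()
H=tri(ray(a,350.8,221.3),ray(b,259.5,142.8),ray(c,255.9,220.8))
for n,x in zip('abc',(a,b,c)): print(n,proj(x,H),proj(x,H+[0,0,.011]),x['frame'].max(2).shape)
T=tri(ray(a,353,216.8),ray(b,259.5,138.3)); print('H',H,'T',T,'tool',R.T@(H-t)*1e3,R.T@(T-t)*1e3)
print(a['frame'].max(2)[208:226,343:362]); print(b['frame'].max(2)[128:148,250:270])
E
```

```text
a (np.float64(350.38740228833774), np.float64(221.66520029341424)) (np.float64(351.4631837021398), np.float64(217.29445874944935)) (384, 512)
b (np.float64(259.4157402439618), np.float64(142.4545537932242)) (np.float64(259.43545025191344), np.float64(138.5210615698051)) (384, 512)
c (np.float64(256.3582163896908), np.float64(220.68617102412662)) (np.float64(256.3956414360509), np.float64(227.99913929031004)) (384, 512)
H [0.59505003 0.13106452 0.06077811] T [0.59510986 0.13330923 0.07184492] tool [-1.91100319  0.23201283 39.73540425] [-2.7739902   2.31066948 28.66965293]
[[74 75 77 77 73 71 48 12 36 51 50 42 32 21 17 11 17 33 48]
 [77 74 73 78 75 76 57 31 27 31 19 33 21 13 20 19 26 46 56]
 [75 76 79 74 80 73 61 40 15 22 20 13 20 20 21 35 48 66 72]
 [76 76 74 75 76 72 61 40 19 22 20 18 15 40 58 64 70 76 80]
 [76 75 75 76 75 72 70 49 24 15 14 20 19 59 80 78 78 84 85]
 [74 74 74 75 75 74 76 56 10 18 22 25 37 72 85 84 85 81 83]
 [76 78 79 78 81 79 81 60 21 12 17 26 59 79 83 85 82 83 82]
 [76 80 83 84 83 85 84 67 25 16 26 50 72 82 78 82 85 83 82]
 [82 83 85 83 83 83 83 68 33 19 41 65 84 8
[... 1559 characters left out ...]
  57  50
  108 125]
 [ 69  72  71  71  71  72  72  71  72  72  72  72  73  72  73  74  61  51
   99 120]
 [ 62  73  72  71  70  71  70  64  55  58  58  65  71  71  71  73  68  59
   51  98]
 [ 53  65  71  71  70  71  61  43  41  43  44  49  67  72  71  72  74  66
   57  49]
 [ 58  52  68  72  71  71  67  54  45  42  45  57  68  71  71  71  72  75
   65  54]
 [ 65  50  62  72  71  70  71  72  65  64  63  70  72  72  72  71  72  73
   74  59]
 [ 63  58  52  65  71  71  71  70  71  72  72  71  71  71  71  71  72  72
   72  64]
 [ 61  64  59  50  67  72  71  70  70  70  72  71  71  71  72  73  73  70
   71  69]
 [ 57  61  65  50  63  72  72  72  70  70  71  72  73  70  70  68  68  58
   54  48]]
```

The tip is within about 1 mm of the hole axis in all three views. I make a small trim and start the insertion.

servo_tool(increments=[[[0.012,-0.01,0.05,0],[0,0,0.07,0],[0,0,0.07,0],[0,0,0.03,0],[0,0,0,0]]])

```text
time: 7.22
tcp_pos: [0.5925, 0.1292, 0.0865]
tool_rot: [-0.0, -0.18, 0.984, -0.0]
force: [0.2, -0.3, -0.4]
width: 0.0091
grip_force: 29.3
```

```bash
python3 - <<'E'
from h import *
c=snap('wrist','wrist6'); a=snap('scene','scene6'); b=snap('side','side6'); t,R,o=tool(); print(t,o['force'])
f=lambda x,u,v,r:cv2.resize(x['frame'][v-r:v+r,u-r:u+r],(266,266),interpolation=cv2.INTER_NEAREST)
cv2.imwrite('pics/near2.png',np.hstack([f(a,351,218,20),f(b,259,139,20),f(c,255,226,30)]))
E
```

```text
[0.59265505 0.12924987 0.08684872] [-0.25836246  0.55906083  0.07022223]
```

View pics/near2.png

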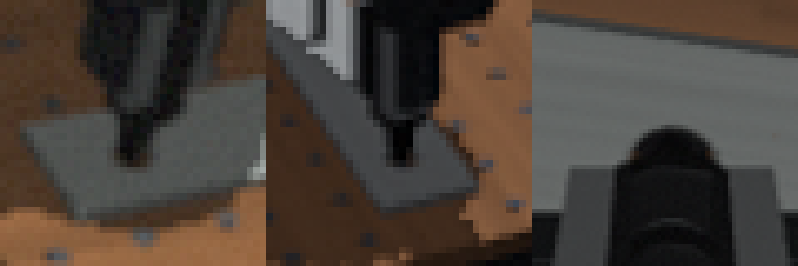

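The tip is centred in the hole mouth in both outer views, with no force yet. Continuing down.

servo_tool(increments=[[[0,0,0.04,0],[0,0,0.04,0],[0,0,0.04,0],[0,0,0,0]]])

```text
time: 7.88
tcp_pos: [0.5924, 0.1292, 0.0792]
tool_rot: [-0.0, -0.18, 0.984, -0.0]
force: [0.2, 0.1, -0.1]
width: 0.0091
grip_force: 29.3
```

servo_tool(increments=[[[0,0,0.04,0],[0,0,0.04,0],[0,0,0,0]]])

```text
time: 8.25
tcp_pos: [0.5924, 0.1292, 0.0744]
tool_rot: [-0.0, -0.18, 0.984, -0.0]
force: [0.2, 0.8, -0.2]
width: 0.0092
grip_force: 29.3
```

servo_tool(increments=[[[0,0,0.04,0],[0,0,0.03,0],[0,0,0,0]]])

```text
time: 8.62
tcp_pos: [0.5925, 0.1292, 0.0703]
tool_rot: [-0.0, -0.18, 0.984, -0.0]
force: [-0.0, -0.7, -0.5]
width: 0.0093
grip_force: 29.3
```

servo_tool(increments=[[[0,0,0.02,0],[0,0,0.01,0],[0,0,0,0]]])

```text
time: 9.0
tcp_pos: [0.5925, 0.1292, 0.0687]
tool_rot: [0.0, -0.18, 0.984, 0.0]
force: [-0.1, 0.3, -0.1]
width: 0.0095
grip_force: 29.3
```

servo_tool(increments=[[[0,0,0.01,0],[0,0,0,0]]])

```text
time: 9.25
tcp_pos: [0.5927, 0.1293, 0.0683]
tool_rot: [0.0, -0.18, 0.984, 0.0]
force: [0.2, -0.3, -0.3]
width: 0.0096
grip_force: 29.4
```

servo_tool(increments=[[[0,0,0.01,0],[0,0,0,0]]])

```text
time: 9.5
tcp_pos: [0.5927, 0.1293, 0.0678]
tool_rot: [0.0, -0.18, 0.984, 0.0]
force: [0.4, 0.3, 2.6]
width: 0.0091
grip_force: 29.5
```

Contact was felt at the expected height (TCP 0.068, 2.6 N). Releasing now, then backing off to look.

servo_tool(increments=[[[0,0,0,0],[0,0,0,0],[0,0,0,0],[0,0,0,0]]], gripper=0.4)

```text
time: 10.0
tcp_pos: [0.5925, 0.1292, 0.0674]
tool_rot: [-0.0, -0.18, 0.984, -0.0]
force: [-0.3, 0.3, -0.2]
width: 0.034
grip_force: 0.0
```

servo_tool(increments=[[[0,0,-0.1,0],[0,0,-0.2,0],[0,0,-0.2,0],[0,0,0,0],[0,0,0,0]]])

```text
time: 10.62
tcp_pos: [0.5924, 0.1292, 0.0974]
tool_rot: [-0.0, -0.18, 0.984, 0.0]
force: [-0.1, 0.5, -1.0]
width: 0.0343
grip_force: 0.0
```

```bash
python3 - <<'E'
from h import *
c=snap('wrist','wrist7'); a=snap('scene','scene7'); b=snap('side','side7'); t,R,o=tool(); print(t,o['force'])
u,v=[int(k) for k in proj(c,[.5945,.1302,.07])]; print(u,v)
f=lambda x,u,v,r:cv2.resize(x['frame'][v-r:v+r,u-r:u+r],(266,266),interpolation=cv2.INTER_NEAREST)
cv2.imwrite('pics/seated.png',np.hstack([f(a,351,218,20),f(b,259,139,20),f(c,u,v,40)]))
E
```

```text
[0.59222541 0.12908028 0.096979  ] [0.91451232 0.10300448 0.59430489]
256 230
```

View pics/seated.png

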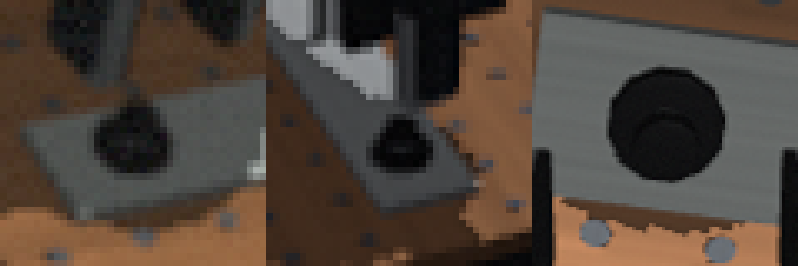

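The rivet is seated: the flange lies flat and centred on the rail, with the cap ring visible above it and the pin still up. Next I shut the fingers and press.

servo_tool(increments=[[[-0.025,0.005,0,0],[0,0,0,0],[0,0,0,0],[0,0,0,0],[0,0,0,0]]], gripper=0)

```text
time: 11.4
tcp_pos: [0.5938, 0.13, 0.0975]
tool_rot: [0.0, -0.18, 0.984, -0.0]
force: [0.6, -0.0, -0.0]
width: 0.0003
grip_force: 0.0
```

servo_tool(increments=[[[0,0,0.1,0],[0,0,0.1,0],[0,0,0.08,0],[0,0,0.02,0],[0,0,0,0],[0,0,0,0]]])

```text
time: 12.15
tcp_pos: [0.594, 0.1301, 0.0797]
tool_rot: [0.0, -0.18, 0.984, 0.0]
force: [-0.5, -0.5, 0.3]
width: -0.0001
grip_force: 0.0
```

```bash
python3 - <<'E'
from h import *
c=load('wrist7'); print(onz(c,256.3,233.6,.076), tool()[0], tool()[2]['width'])
for _ in range(4): print(arm.get_obs()['force'])
E
```

```text
[0.59378036 0.1300147  0.076     ] [0.59397909 0.13006624 0.07969583] -0.00011249526932255877
[-0.53306752 -0.45034456  0.31595135]
[-0.53306752 -0.45034456  0.31595135]
[-0.53306752 -0.45034456  0.31595135]
[-0.53306752 -0.45034456  0.31595135]
```

servo_tool(increments=[[[0,0,0.02,0],[0,0,0.02,0],[0,0,0.01,0],[0,0,0,0]]])

```text
time: 12.65
tcp_pos: [0.5938, 0.13, 0.0764]
tool_rot: [-0.0, -0.18, 0.984, -0.0]
force: [-0.4, 0.1, 0.4]
width: 0.0002
grip_force: 0.0
```

servo_tool(increments=[[[0,0,0.01,0],[0,0,0.01,0],[0,0,0,0]]])

```text
time: 13.02
tcp_pos: [0.5939, 0.13, 0.0755]
tool_rot: [0.0, -0.18, 0.984, -0.0]
force: [-0.7, 0.1, 1.5]
width: -0.0001
grip_force: 1.2
```

servo_tool(increments=[[[0,0,0.01,0],[0,0,0,0]]])

```text
time: 13.28
tcp_pos: [0.5939, 0.1301, 0.0749]
tool_rot: [0.0, -0.18, 0.984, 0.0]
force: [-1.7, 0.5, 3.2]
width: -0.0004
grip_force: 1.6
```

servo_tool(increments=[[[0,0,0.01,0],[0,0,0.01,0],[0,0,0,0]]])

```text
time: 13.65
tcp_pos: [0.5939, 0.13, 0.0737]
tool_rot: [0.0, -0.18, 0.984, -0.0]
force: [-1.4, -0.1, 4.3]
width: -0.0001
grip_force: 2.3
```

servo_tool(increments=[[[0,0,0.01,0],[0,0,0.01,0],[0,0,0,0]]])

```text
time: 14.02
tcp_pos: [0.594, 0.13, 0.0726]
tool_rot: [0.0, -0.18, 0.984, -0.0]
force: [-2.1, 0.5, 5.4]
width: -0.0
grip_force: 2.9
```

servo_tool(increments=[[[0,0,0.01,0],[0,0,0,0]]])

```text
time: 14.28
tcp_pos: [0.594, 0.13, 0.0721]
tool_rot: [0.0, -0.18, 0.984, -0.0]
force: [-2.0, 0.4, 7.2]
width: 0.0
grip_force: 3.2
```

servo_tool(increments=[[[0,0,0.01,0],[0,0,0.01,0],[0,0,0,0]]])

```text
time: 14.65
tcp_pos: [0.594, 0.13, 0.0712]
tool_rot: [0.0, -0.18, 0.984, -0.0]
force: [-3.2, 0.2, 6.5]
width: 0.0001
grip_force: 3.8
```

servo_tool(increments=[[[0,0,0.01,0],[0,0,0.01,0],[0,0,0,0]]])

```text
time: 15.02
tcp_pos: [0.594, 0.13, 0.0702]
tool_rot: [0.0, -0.18, 0.984, -0.0]
force: [-3.2, -0.6, 8.9]
width: 0.0002
grip_force: 4.4
```

servo_tool(increments=[[[0,0,0.01,0],[0,0,0.01,0],[0,0,0,0]]])

```text
time: 15.4
tcp_pos: [0.594, 0.13, 0.0692]
tool_rot: [0.001, -0.18, 0.984, -0.0]
force: [-3.5, -0.3, 9.0]
width: 0.0
grip_force: 5.0
```

servo_tool(increments=[[[0,0,0.01,0],[0,0,0.01,0],[0,0,0,0]]])

```text
time: 15.78
tcp_pos: [0.5941, 0.13, 0.0682]
tool_rot: [0.001, -0.18, 0.984, -0.0]
force: [-4.0, 0.1, 11.0]
width: 0.0002
grip_force: 5.5
```

servo_tool(increments=[[[0,0,0.01,0],[0,0,0.01,0],[0,0,0,0]]])

```text
time: 16.15
tcp_pos: [0.5941, 0.13, 0.0672]
tool_rot: [0.001, -0.18, 0.984, -0.0]
force: [-6.1, 1.1, 11.9]
width: 0.0001
grip_force: 6.0
```

servo_tool(increments=[[[0,0,0.01,0],[0,0,0.01,0],[0,0,0,0]]])

```text
time: 16.52
tcp_pos: [0.594, 0.13, 0.066]
tool_rot: [0.001, -0.18, 0.984, -0.0]
force: [-4.9, 1.1, 11.6]
width: 0.0
grip_force: 6.0
```

Grip force has levelled off at 12 N, so the pin is sliding; it has about 8 mm left to go. I ease the sideways force slightly as I continue.

servo_tool(increments=[[[0.005,0,0.01,0],[0.005,0,0.01,0],[0,0,0.01,0],[0,0,0,0]]])

```text
time: 17.02
tcp_pos: [0.594, 0.13, 0.0644]
tool_rot: [0.001, -0.18, 0.984, -0.0]
force: [-3.9, -0.4, 11.8]
width: -0.0001
grip_force: 6.0
```

servo_tool(increments=[[[0,0,0.01,0],[0,0,0.01,0],[0,0,0.01,0],[0,0,0,0]]])

```text
time: 17.52
tcp_pos: [0.594, 0.13, 0.0626]
tool_rot: [0.001, -0.18, 0.984, 0.0]
force: [-3.9, 0.5, 12.3]
width: 0.0001
grip_force: 6.0
```

servo_tool(increments=[[[0,0,0.01,0],[0,0,0.01,0],[0,0,0.01,0],[0,0,0,0]]])

```text
time: 18.02
tcp_pos: [0.594, 0.13, 0.0608]
tool_rot: [0.001, -0.18, 0.984, -0.0]
force: [-3.9, -0.5, 11.9]
width: -0.0002
grip_force: 5.9
```

servo_tool(increments=[[[0,0,0.01,0],[0,0,0.01,0],[0,0,0,0]]])

```text
time: 18.4
tcp_pos: [0.594, 0.13, 0.0596]
tool_rot: [0.001, -0.18, 0.984, -0.0]
force: [-4.0, 0.7, 12.6]
width: 0.0001
grip_force: 5.9
```

servo_tool(increments=[[[0,0,0.01,0],[0,0,0.01,0],[0,0,0,0]]])

```text
time: 18.77
tcp_pos: [0.594, 0.13, 0.0584]
tool_rot: [0.001, -0.18, 0.984, -0.0]
force: [-3.7, -0.1, 11.8]
width: 0.0
grip_force: 6.1
```

servo_tool(increments=[[[0,0,0.01,0],[0,0,0,0]]])

```text
time: 19.02
tcp_pos: [0.594, 0.13, 0.0579]
tool_rot: [0.001, -0.18, 0.984, -0.0]
force: [-3.1, 0.1, 13.2]
width: 0.0001
grip_force: 6.4
```

servo_tool(increments=[[[0,0,0.01,0],[0,0,0,0]]])

```text
time: 19.27
tcp_pos: [0.594, 0.13, 0.0574]
tool_rot: [0.001, -0.18, 0.984, -0.0]
force: [-4.6, 0.2, 13.1]
width: -0.0002
grip_force: 6.7
```

servo_tool(increments=[[[0,0,0.01,0],[0,0,0,0]]])

```text
time: 19.52
tcp_pos: [0.594, 0.13, 0.0569]
tool_rot: [0.001, -0.18, 0.984, -0.0]
force: [-5.0, -0.1, 14.0]
width: 0.0002
grip_force: 7.0
```

The elastic slope is back after about 9 mm of slide, so the pin is at its stop. Retreating.

servo_tool(increments=[[[0,0,-0.05,0],[0,0,-0.1,0],[0,0,-0.15,0],[0,0,-0.3,0],[0,0,-0.5,0],[0,0,-0.5,0],[0,0,0,0],[0,0,0,0]]])

```text
time: 20.52
tcp_pos: [0.5926, 0.1298, 0.1499]
tool_rot: [-0.001, -0.18, 0.984, 0.0]
force: [0.6, -0.2, -0.6]
width: 0.0
grip_force: 0.0
```

```bash
python3 - <<'E'
from h import *
c=snap('wrist','wrist8'); a=snap('scene','scene8'); b=snap('side','side8'); t,R,o=tool(); print(t,o['force'])
for n,x,y in(('scene',a,load('scene7')),('side',b,load('side7'))):
    u,v=[int(k) for k in proj(x,[.594,.130,.068])]
    for z in(y,x):
        g=z['frame'].max(2)[v-10:v+11,u-9:u+10]; k,l,st,ce=cv2.connectedComponentsWithStats((g<48).astype(np.uint8))
        i=1+st[1:,4].argmax(); print(n,ce[i]+[u-9,v-10],st[i], 'flange/top expected v',proj(x,[.594,.130,.067])[1])
u,v=[int(k) for k in proj(c,[.594,.130,.067])]
g=c['frame'].max(2)[v-14:v+15,u-14:u+15]; k,l,st,ce=cv2.connectedComponentsWithStats((g<60).astype(np.uint8)); i=1+st[1:,4].argmax()
print(ce[i]+[u-14,v-14],st[i],onz(c,*(ce[i]+[u-14,v-14]),.067), 'diam px exp',22/1000*315/ (np.linalg.norm(ray(c,u,v)[0]-[.594,.13,.067])))
E
```

```text
[0.59259157 0.1295711  0.14954404] [-1.1509756  -0.24037906 -0.47340936]
scene [350.44791667 218.45833333] [ 4  4 12 12 96] flange/top expected v 218.8293142732284
scene [350.44827586 219.10344828] [ 4  7 12  9 87] flange/top expected v 218.8293142732284
side [258.71875 140.625  ] [ 4  6 10  9 64] flange/top expected v 140.54821596793604
side [258.74074074 141.27777778] [ 4  8 10  7 54] flange/top expected v 140.54821596793604
[255.22697368 198.01973684] [  1   1  28  28 608] [0.59383028 0.12976512 0.067     ] diam px exp 28.968070325930164
```

The cap bump has gone in both outer views: the blob is shorter, the flange is in the same place, and its size is as expected. Handing in.

```bash
python3 -c "
from workcell import arm
print(arm.sign_off())"
```

```text
the job is handed in; nothing more can be done
None
```

The small-headed rivet is seated in the rail's empty hole with its pin pushed in to the stop. The job was handed in at about 21 s, with peak force readings of about 14 N down (15 N with the sideways part), and the other items were left alone.

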